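# Dial open the kitchen lockbox

## Robot

A 6-joint arm with a two-finger parallel gripper is mounted at the origin on a cart in front of the work surface, level with it; the furniture and walls round the work are solid. World frame = base frame: x ahead of the robot, y to its left, z up, the work surface at z = 0. Lengths are in m, angles in degrees, forces in N, time in s.
With the tool pointing down it reaches from about 0.35 to 0.95 m from the base axis. Payload 17.4 kg.
Tool frame: the origin (TCP) lies at the very end of the fingers, on their centre line; the grasp point (between the pads) lies 19 mm behind it (tcp_to_grasp is the distance from the TCP to the grasp point, in m); z points along the fingers, y is the line along which they close (so a half turn about z gives the same grasp; the last joint's range is limited). The gripper opens to 93 mm and grips with 3 to 60 N. Pads are 15 mm wide; open, the fingers measure 128 mm over their backs; the gripper's body (75 mm by 188 mm) begins 65 mm behind the grasp point.
Start: joints at [74.439, 6.646, 82.598, -0, 90.757, -2.166], TCP at [0.156, 0.657, 0.219] pointing down, gripper open.
Joint ranges: [-162.19, 162.19], [-47.58, 125.68], [4.15, 143.07], [-65.23, 245.23], [0.69, 171.88], [-170.13, 170.13]. Speed limits (degrees/s): [108.29, 108.29, 127.2, 180, 180, 180].

## Interface

Orientations are given as [roll, pitch, yaw] about the fixed x, y, z axes, in that order (R = Rz(yaw) Ry(pitch) Rx(roll)).
In Python, from station import * gives the robot as it stands.
- The arm moves only by the tool play_rows, never from a script. Its arguments are lists of equal length, an entry for each row: "turn": the turn, a rotation vector about the world's x, y, z in rad, a list of three; "travel": the shift along the world's x, y, z in units of 50 mm (1.0 is 50 mm), a list of three; "gripper": the opening, from 0 (shut) to 1 (fully open). In form: {"turn": [[wx, wy, wz], ...], "travel": [[x, y, z], ...], "gripper": [gripper, ...]}. A call has 1 to 5 rows; each row shifts and turns the commanded pose from where the row before left it; what a row does not reach is not made up. A row lasts 1/10 s, in which the tool goes at most 50 mm and 8.59 degrees, less where a joint would pass 70% of its speed; a pose out of reach is approached as far as the arm can. A call is refused whole if a number of a shift passes 1 or a number of a turn 0.15, either way. A call with a gripper value outside its range is refused whole. The fingers move at their own pace and stop on an object; "newtons" is the grip in N (left out, the last holds). Time passes only in rows, so rows that do not move let the fingers close. It gives the time, the measured TCP pose, the force, the opening and the grip force at its end, in the units of the state.
- get_state(): the state, without advancing time (a new reading comes with each control period).
- capture(name): name is "scene" or "top"; returns (picture, depth): 480x640x3 uint8, blue, green, red; 480x640 float32, m along the optical axis (not along the pixel's ray), 0 where there is no reading.
- camera_info(name): a dict with "mtx" (3x3 intrinsics, pixels), "R" (3x3) and "t" (3): a world point X has camera coordinates R X + t. Camera axes: x right, y down, z forward; pixel columns grow to the right and rows downward; lengths in m; the calibration is good to about 2 mm. A picture is of the moment at which its call begins. camera_info takes no time and is no camera call.
- hand_in(): hands the job in; it is judged then, once.
The state is a dict: "t": time; "joints": joint angles; "qvel": joint speeds; "joint_efforts": joint torques, N m; "tcp_pos": TCP position; "ee_rot": TCP orientation; "ft_force": force on the tool from outside, world axes, zero at the start; "wrist_torque": the same for the moment, N m; "finger_gap": finger opening in m; "grasp_force": force on a finger pad.
Only numpy, scipy, OpenCV 4.12 (cv2) and the standard library are available. Lean on these libraries where they do the work, as an engineer would, in place of code of your own. Each camera call takes 0.05 s, during which the arm holds its last target. There are 200 camera calls.

## Task

Unlock the grey steel box: reading its dial like a clock with the long mark at 12, turn it clockwise past 2 once and stop on 2 the second time round, turn back anticlockwise to 8, then slowly clockwise by feel until the dial stops, somewhere between 9 and 11, without wrenching it against the stop. That frees the bolt; then swing the lid up so that it stands about upright. Leave the jar, the shaker and the candle beside the box where they are.

Things in the scene. Friction and masses are not known exactly. Their poses are not given: they have to be found in the camera images.
- lockbox: Heavy grey steel box fixed to the worktop, 160 (x) x 280 (y) x 96 mm high; origin at the centre of its underside, z up. Its right half (-y) is the lock case, with the dial on its flat top (z = 96 mm), dial axis vertical at x = 0, y = -78 mm; its left half (+y) is a well closed by the lid.
- mark_12 (a point): Outer end of the one long broad mark, 12 o'clock, 54 mm from the dial axis towards the box's +x, at z = 98 mm, on the fixed metal ring (radius 55 mm) round the dial. The ring has 12 white marks, 30 degrees apart, read from above like a clock: 3 o'clock towards the box's -y, 6 towards -x, 9 towards +y.
- knob_top (a point): Centre of the flat top of the dial's black ribbed grip knob, on the dial axis, 128.5 mm above the worktop. The knob is round, 40 mm across and 25 mm high (z = 103.5 to 128.5 mm), on the dial's flat disc of radius 36 mm. Nothing else within 75 mm of the axis rises above the disc.
- pointer_tip (a point): Outer end of the white pointer line that runs from the knob's top over the dial's disc, 37 mm from the dial axis; it points at the mark that the dial stands on. 2 and 8 must each be met within 8 degrees and not overshot by more; if one is missed, dial all again from the start, clockwise past 2 once.
- dial (a joint): Dial angle in rad, 0 with the pointer at 12, growing clockwise seen from above and counted on through whole turns (2 o'clock is 1.047, the second time round 7.330; one mark is 0.5236). It starts within 0.55 of 0, has no end stops, and stays where it is left. Turning takes 0.04 to 0.15 Nm as two hidden wheels are picked up.
- cam: Hidden cam on the dial's spindle, origin on the dial axis at z = 0. In the last clockwise turn, if 2 and 8 were right, a sprung bolt drops in between 9 and 11, differently in each box, and within 0.16 rad more the dial stops solidly: its torque rises steeply. The stop acts 30 mm from the axis: 0.3 Nm on the knob makes about 10 N there; it bears 20 N.
- lid_bar (a point): Middle of the lid's steel bar handle: a round bar 9 mm thick, 68 mm long between its posts, along the box's x; its axis is 25 mm above the lid's top (121 mm above the worktop when shut) and 118 mm from the hinge. Pinch it from above, fingers closing along the box's y. It can turn between the fingers.
- lid_hinge (a point): Middle of the lid's hinge line, on the left (+y) upper edge of the box, 92 mm above the worktop; the line runs along the box's x. The lid's panel is 160 x 137 mm.
- lid (a joint): Opening angle of the lid in rad, 0 shut, 1.57 upright, 1.8 its end; its free edge rises and swings to the left (+y). The hinge is stiff: the lid stays where it is left; lifting at the bar takes 3 to 6 N, more as the bar rubs in the grip. While the bolt is shut it lifts less than 0.05 rad.
- spice_jar: Bystander: round spice jar with a dark cap, 41 mm across, 105 mm high, left of the box; origin at the centre of its underside.
- salt_shaker: Bystander: glass salt shaker with a grey cap, 44 mm across, 90 mm high, right of the box; origin at the centre of its underside.
- tea_light: Bystander: small white tea light candle, 38 mm across, 15 mm high, right of the box, nearer the front; origin at the centre of its underside.

How it is judged (in metres and radians):
At the end, for the whole second after the job is handed in: The lid stands open by more than 1.1 rad (63 degrees) and is at rest; the dial was never wrenched (20 N on the cam) and the jar, shaker and tea light stand within 30 mm of where they were (value of joint lid above 1.1 rad and velocity of joint lid between -0.1 and 0.1 rad/s); the robot touches nothing.
It fails at once if the dial was wrenched against its stop (more than 20 N on the cam) (contact force between cam and anything else above 20 N).
It fails at once if the spice jar, salt shaker or tea light was moved more than 30 mm (distance of any of spice_jar, salt_shaker, tea_light from where it was at the start of the episode above 0.03 m).
It also fails if it takes over 72 s, if anything falls off the work surface, if the arm or the gripper's body presses on something with over 40 N, if the wrist force passes 120 N, or if a joint passes its speed limit or range.

## Working session

There is one attempt and no reset: what is moved stays moved. The work goes in short steps, Python scripts to look and compute and a tool call to move; the robot and the scene stay as the last step left them, time stands still between calls to the robot, and variables do not carry over. Pictures are saved under pics/ and viewed, at most 10 in all, crops included, and the job is handed in when it is done.

Besides the shell and the picture viewer there is one more tool, called by a JSON object that holds its "fn" and its "kwargs". play_rows: Moves the arm, as the interface text tells. Its arguments: {"type":"object","properties":{"turn":{"type":"array","items":{"type":"array","items":{"type":"number"}}},"travel":{"type":"array","items":{"type":"array","items":{"type":"number"}}},"gripper":{"type":"array","items":{"type":"number"}},"newtons":{"type":"number"}},"required":["turn","travel","gripper"]}

```bash
ls; mkdir -p pics
python3 - <<'E'
from station import *
import cv2,numpy as np
for n in("scene","top"):
    p,d=capture(n); cv2.imwrite(f"pics/{n}0.png",p); np.save(f"pics/{n}0.npy",d)
    c=camera_info(n); print(n,c)
print(get_state())
E
```

```text
pics
scene {'mtx': array([[462.86195307,   0.        , 321.17778287],
       [  0.        , 462.86195307, 238.76906174],
       [  0.        ,   0.        ,   1.        ]]), 'R': array([[ 0.84869943, -0.52868742,  0.01410288],
       [-0.36472497, -0.60438546, -0.70830355],
       [ 0.38299475,  0.59599315, -0.70576709]]), 't': array([-0.45623469,  0.24626932,  0.71313123])}
top {'mtx': array([[478.76851592,   0.        , 323.72474693],
       [  0.        , 478.76851592, 244.09895431],
       [  0.        ,   0.        ,   1.        ]]), 'R': array([[ 0.00842275, -0.99905764,  0.04257813],
       [-0.99298453, -0.01337856, -0.11748504],
       [ 0.11794396, -0.04128988, -0.99216146]]), 't': array([-0.03396795,  0.54161575,  0.87167401])}
{'t': 0.1, 'joints': array([ 7.44394077e+01,  6.66936077e+00,  8.26302065e+01,  3.74089600e-04,
        9.07572518e+01, -2.16655486e+00]), 'qvel': array([-0.1225667 , -0.13860517, -0.12579968, -0.06675467, -0.10649528,
       -0.0025053 ]), 'joint_efforts': array([ 2.19734429e-03, -7.22906971e+01, -6.23858285e+01,  7.82062300e-02,
        2.28170020e-02, -6.90738602e-05]), 'tcp_pos': array([0.1563289 , 0.65646304, 0.21802128]), 'ee_rot': array([-1.79943236e+02, -2.52181205e-03,  1.66605966e+02]), 'ft_force': array([-0.39613067,  1.4100863 , -0.06906031]), 'wrist_torque': array([ 0.02069437, -0.00145406,  0.00899425]), 'grasp_force': 0.0, 'finger_gap': 0.09320762467130533}
```

View pics/top0.png

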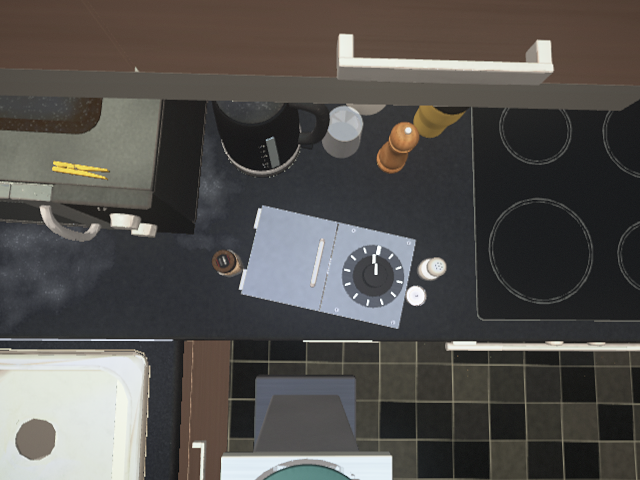

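View pics/scene0.png

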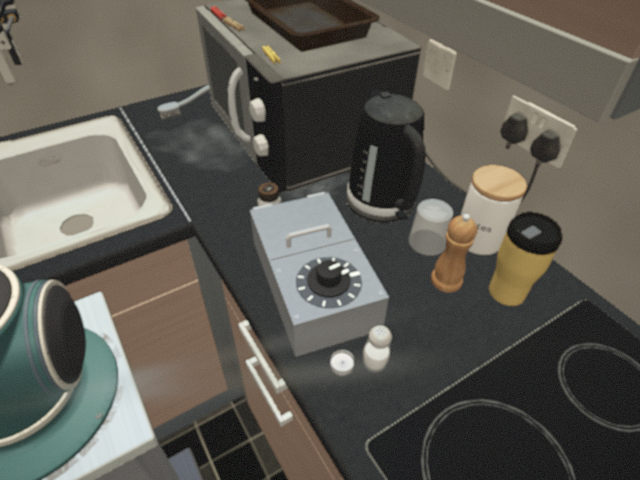

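```bash
cat > h.py <<'E'
import cv2,numpy as np
from station import *
def ray(n,u,v):
    c=camera_info(n);R=np.array(c["R"]);t=np.array(c["t"])
    return -R.T@t, R.T@np.linalg.solve(c["mtx"],[u,v,1.])
def atz(n,u,v,z):
    o,d=ray(n,u,v);return o+d*(z-o[2])/d[2]
def proj(n,X):
    c=camera_info(n);p=np.array(c["mtx"])@(np.array(c["R"])@np.asarray(X,float)+c["t"]);return p[:2]/p[2]
E
python3 - <<'E'
from h import *
p=cv2.imread("pics/top0.png")
c=p[195:345,200:460]
c=cv2.resize(c,None,fx=3,fy=3,interpolation=cv2.INTER_CUBIC); cv2.imwrite("pics/c1.png",c)
for q in[(262,206),(416,239),(399,328),(241,294)]: print(atz("top",*q,.096))
print("marks/knob")
p2=cv2.cvtColor(p,6)[235:315,335:412]
_,th=cv2.threshold(p2,215,255,0)
n,l,s,ce=cv2.connectedComponentsWithStats(th)
for i in range(1,n):print(s[i],ce[i]+[335,235],atz("top",*(ce[i]+[335,235]),.098))
E
```

```text
[0.60057241 0.08404203 0.096     ]
[ 0.5457322  -0.18901596  0.096     ]
[ 0.3899147  -0.15706962  0.096     ]
[0.44600172 0.11640053 0.096     ]
marks/knob
[72  7  1  2  2] [407.  242.5] [ 0.53901286 -0.17241744  0.098     ]
[74  8  1  1  1] [409. 243.] [ 0.53817194 -0.17596676  0.098     ]
[41 11  5  9 31] [378.         249.90322581] [ 0.5252035  -0.12086769  0.098     ]
[29 13  2  5  8] [364.5 250. ] [ 0.52472406 -0.09703604  0.098     ]
[37 19  4  9 20] [373.5  258.05] [ 0.5107373  -0.11286203  0.098     ]
[54 19  4  5  9] [390.55555556 255.77777778] [ 0.51511173 -0.14299982  0.098     ]
[16 20  5  5  9] [352.77777778 257.22222222] [ 0.51174584 -0.07640643  0.098     ]
[40 29  2 11 22] [375.5 269. ] [ 0.49156235 -0.11630383  0.098     ]
[61 31  5  4 10] [398.  267.5] [ 0.49463988 -0.15597138  0.098     ]
[ 9 34  6  3 11] [346.72727273 269.81818182] [ 0.48956711 -0.06584689  0.098     ]
[62 46  5  3 10] [399.4 281.6] [ 0.4700016  -0.15819018  0.098     ]
[10 48  5  3 10] [347.  283.7] [ 0.46543079 -0.06638899  0.098     ]
[72 52  5 17 63] [409.38095238 295.        ] [ 0.44687497 -0.17547767  0.098     ]
[56 57  5  5 12] [392.83333333 293.83333333] [ 0.4486352  -0.14645342  0.098     ]
[18 58  5  5 10] [355.1 295.1] [ 0.44585373 -0.0805316   0.098     ]
[32 65  2  6  9] [367.33333333 302.        ] [ 0.43415005 -0.10182148  0.098     ]
[45 64  3  6 10] [381.2 301.5] [ 0.43521295 -0.1260054   0.098     ]
[ 0 74  1  2  2] [335.  309.5] [ 0.42083743 -0.04574574  0.098     ]
[ 2 74  1  2  2] [337.  309.5] [ 0.42086394 -0.0492032   0.098     ]
```

View pics/c1.png

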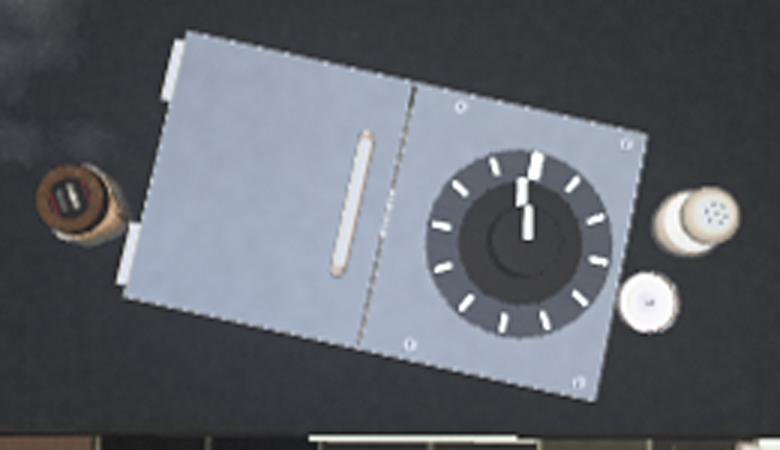

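Top view: the box's top has its corners at (262,206), (416,239), (399,328) and (241,294). That gives yaw ≈ -11.5° and centre (0.496,-0.036). The dial axis, from opposite marks, is at (0.480,-0.1115), and the pointer stands a little anticlockwise of 12. The scene view shows clear space above the box. I'll move above the dial and wind joint 6 back on the way.

{"fn": "play_rows", "kwargs": {"turn": [[0,0,0.0613],[0,0,0.0613],[0,0,0.0613],[0,0,0.0613],[0,0,0.0613]], "travel": [[0.32,-0.77,0],[0.32,-0.77,0],[0.32,-0.77,0],[0.32,-0.77,0],[0.32,-0.77,0]], "gripper": [1,1,1,1,1]}}

```text
t: 0.6
tcp_pos: [0.2366, 0.4625, 0.2182]
ee_rot: [-180.0, -0.0, -175.7]
ft_force: [0.4, 0.2, 0.2]
finger_gap: 0.0928
grasp_force: 0.0
```

{"fn": "play_rows", "kwargs": {"turn": [[0,0,0.0613],[0,0,0.0613],[0,0,0.0613],[0,0,0.0613],[0,0,0.0613]], "travel": [[0.32,-0.77,0],[0.32,-0.77,0],[0.32,-0.77,0],[0.32,-0.77,0],[0.32,-0.77,0]], "gripper": [1,1,1,1,1]}}

```text
t: 1.1
tcp_pos: [0.3165, 0.27, 0.2185]
ee_rot: [-180.0, 0.0, -158.1]
ft_force: [1.1, 0.0, 0.4]
finger_gap: 0.0934
grasp_force: 0.0
```

{"fn": "play_rows", "kwargs": {"turn": [[0,0,0.0613],[0,0,0.0613],[0,0,0.0613],[0,0,0.0613],[0,0,0.0613]], "travel": [[0.32,-0.77,0],[0.32,-0.77,0],[0.32,-0.77,0],[0.32,-0.77,0],[0.32,-0.77,0]], "gripper": [1,1,1,1,1]}}

```text
t: 1.6
tcp_pos: [0.3965, 0.0774, 0.2186]
ee_rot: [-180.0, 0.0, -140.6]
ft_force: [0.8, 1.4, -0.3]
finger_gap: 0.0928
grasp_force: 0.0
```

{"fn": "play_rows", "kwargs": {"turn": [[0,0,0.0613],[0,0,0.0613],[0,0,0.0613],[0,0,0.0613],[0,0,0.0613]], "travel": [[0.32,-0.77,0],[0.32,-0.77,0],[0.32,-0.77,0],[0.32,-0.77,0],[0.32,-0.77,0]], "gripper": [1,1,1,1,1]}}

```text
t: 2.1
tcp_pos: [0.4766, -0.1152, 0.2184]
ee_rot: [180.0, 0.0, -123.0]
ft_force: [-0.8, 0.2, 0.0]
finger_gap: 0.0928
grasp_force: 0.0
```

Run:
```python
from h import *
a=np.array([.480,-.1115])
p=cv2.imread("pics/top0.png");g=cv2.cvtColor(p,6)
for nm,(y0,y1),z in(("disc",(254,263),.104),("knob",(263,276),.1287)):
    s=g[y0:y1,368:384];ys,xs=np.nonzero(s>190);w=s[ys,xs].astype(float)
    P=np.array([atz("top",x+368,y+y0,z)[:2] for x,y in zip(xs,ys)]);v=np.average(P,axis=0,weights=w)-a
    print(nm,v,np.degrees(np.arctan2(v[1],v[0])),len(xs))
v=atz("top",378,249.9,.098)[:2]-a;print("12",v,np.degrees(np.arctan2(v[1],v[0])))
hb=np.load("pics/scene0.npy")
s=get_state();print(s)
```

```text
disc [ 0.03078603 -0.00151123] -2.810283906644838 33
knob [9.84437323e-03 3.78209725e-05] 0.22012284459909956 23
12 [ 0.0452092  -0.00936772] -11.706488700572853
{'t': 2.1, 'joints': array([-1.65760119e+01, -1.68628334e+01,  1.04590666e+02,  3.40518479e-03,
        9.22770349e+01, -1.63544991e+02]), 'qvel': array([-3.95547577e+01,  3.19186081e+01, -2.46576400e+01, -2.22048554e-02,
       -7.47955082e+00, -7.42235392e+01]), 'joint_efforts': array([  7.07845554, -45.39544702, -57.40787029,  -0.29237565,
         0.47216412,   3.31150129]), 'tcp_pos': array([ 0.47659395, -0.11523717,  0.21843347]), 'ee_rot': array([ 1.79994368e+02,  1.88435393e-03, -1.23030886e+02]), 'ft_force': array([-0.83695014,  0.16143076,  0.00305013]), 'wrist_torque': array([0.14501076, 0.05394029, 0.00760821]), 'grasp_force': 0.0, 'finger_gap': 0.0927652473672096}
```

{"fn": "play_rows", "kwargs": {"turn": [[0,0,0],[0,0,0],[0,0,0],[0,0,0],[0,0,0]], "travel": [[0.07,0.07,0],[0,0,-0.5],[0,0,-0.6],[0,0,-0.6],[0,0,-0.3]], "gripper": [1,1,1,1,1]}}

```text
t: 2.6
tcp_pos: [0.4789, -0.1091, 0.116]
ee_rot: [179.8, -0.0, -123.2]
ft_force: [0.5, -0.1, -0.2]
finger_gap: 0.0932
grasp_force: 0.0
```

{"fn": "play_rows", "kwargs": {"turn": [[0,0,0]], "travel": [[0,0,0]], "gripper": [1]}}

```text
t: 2.7
tcp_pos: [0.479, -0.1093, 0.1169]
ee_rot: [179.8, -0.1, -123.1]
ft_force: [-0.4, -0.2, -0.5]
finger_gap: 0.0928
grasp_force: 0.0
```

{"fn": "play_rows", "kwargs": {"turn": [[0,0,0],[0,0,0],[0,0,0],[0,0,0],[0,0,0]], "travel": [[0.02,-0.044,-0.17],[0,0,0],[0,0,0],[0,0,0],[0,0,0]], "gripper": [1,0.55,0.3,0.3,0.3], "newtons": 30}}

```text
t: 3.2
tcp_pos: [0.4811, -0.1121, 0.1107]
ee_rot: [-180.0, 0.0, -123.2]
ft_force: [-0.5, 0.4, 0.3]
finger_gap: 0.0657
grasp_force: 0.0
```

{"fn": "play_rows", "kwargs": {"turn": [[0,0,0],[0,0,0],[0,0,0]], "travel": [[0,0,0],[0,0,0],[0,0,0]], "gripper": [0.3,0.3,0.3]}}

```text
t: 3.5
tcp_pos: [0.4808, -0.112, 0.1102]
ee_rot: [180.0, -0.0, -123.1]
ft_force: [-12.2, 7.2, 3.2]
finger_gap: 0.0414
grasp_force: 7.1
```

Run:
```python
from h import *
s=get_state();print(s)
```

```text
{'t': 3.5, 'joints': array([-1.60754620e+01, -1.36494303e+01,  1.12110090e+02,  3.84348444e-03,
        8.15534397e+01, -1.62928844e+02]), 'qvel': array([ 0.19006258, -0.10968356,  0.45064284,  0.67407871,  1.71855696,
       -0.00364289]), 'joint_efforts': array([-4.56689755e-01, -3.98108268e+01, -6.10339737e+01, -4.67784293e-01,
       -1.34538978e+00,  1.13353925e-02]), 'tcp_pos': array([ 0.48080678, -0.11199614,  0.110181  ]), 'ee_rot': array([ 1.79985406e+02, -5.04897720e-04, -1.23147183e+02]), 'ft_force': array([-12.19997246,   7.24402207,   3.15580881]), 'wrist_torque': array([1.45507383, 2.24990226, 0.02220151]), 'grasp_force': 7.13687539100647, 'finger_gap': 0.04135999851526008}
```

{"fn": "play_rows", "kwargs": {"turn": [[0,0,0],[0,0,0],[0,0,0]], "travel": [[0,0,0],[0,0,0],[0,0,0]], "gripper": [0.3,0.3,0.3]}}

```text
t: 3.8
tcp_pos: [0.48, -0.1114, 0.1101]
ee_rot: [179.8, -0.0, -123.1]
ft_force: [-10.5, 6.5, 6.9]
finger_gap: 0.0393
grasp_force: 30.0
```

{"fn": "play_rows", "kwargs": {"turn": [[0,0,0],[0,0,-0.05],[0,0,-0.1],[0,0,-0.15],[0,0,-0.15]], "travel": [[-0.016,0.01,0],[0,0,0],[0,0,0],[0,0,0],[0,0,0]], "gripper": [0.3,0.3,0.3,0.3,0.3]}}

```text
t: 4.3
tcp_pos: [0.4795, -0.111, 0.1101]
ee_rot: [179.9, -0.0, -149.3]
ft_force: [-8.8, 6.6, 5.6]
finger_gap: 0.0391
grasp_force: 30.0
```

Run:
```python
from h import *
p,d=capture("top");c=cv2.resize(p[220:325,320:430],None,fx=4,fy=4,interpolation=2)
q,d=capture("scene");e=cv2.resize(q[220:320,270:400],None,fx=3,fy=3,interpolation=2)
o=np.zeros((420,830,3),np.uint8)[:, :800];o[:c.shape[0],:c.shape[1]]=c[:420];o[:300,440:800]=e[:,:360]
cv2.imwrite("pics/m1.png",o)
s=get_state();print(s["wrist_torque"],s["ee_rot"],s["joints"][5],s["ft_force"])
```

```text
[ 1.22234051  1.32925366 -0.02100709] [ 1.79880657e+02 -4.36538887e-02 -1.49269381e+02] -136.76889612393663 [-7.73970927  6.04571005  4.18529366]
```

View pics/m1.png

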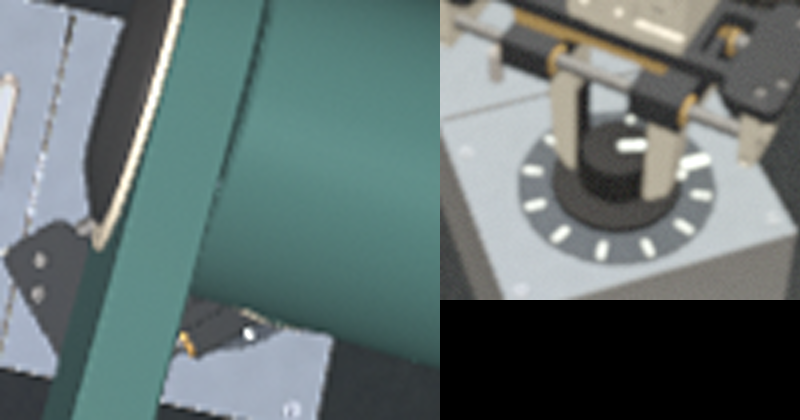

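The scene crop (right) shows the pads on the knob and the pointer's disc end just clockwise of the long 12 mark, at about (683,175). So the knob follows without slip. Continuing the stroke.

{"fn": "play_rows", "kwargs": {"turn": [[0,0,-0.15],[0,0,-0.15],[0,0,-0.15],[0,0,-0.15],[0,0,-0.15]], "travel": [[0,0,0],[0,0,0],[0,0,0],[0,0,0],[0,0,0]], "gripper": [0.3,0.3,0.3,0.3,0.3]}}

```text
t: 4.9
tcp_pos: [0.4794, -0.1101, 0.1101]
ee_rot: [179.8, -0.2, 167.8]
ft_force: [-8.7, 15.0, 7.0]
finger_gap: 0.0398
grasp_force: 30.0
```

{"fn": "play_rows", "kwargs": {"turn": [[0,0,-0.15],[0,0,-0.15],[0,0,-0.15],[0,0,-0.15],[0,0,-0.15]], "travel": [[0,0,0],[0,0,0],[0,0,0],[0,0,0],[0,0,0]], "gripper": [0.3,0.3,0.3,0.3,0.3]}}

```text
t: 5.4
tcp_pos: [0.4799, -0.1094, 0.1101]
ee_rot: [179.9, -0.2, 124.8]
ft_force: [-2.8, 20.7, 4.7]
finger_gap: 0.0395
grasp_force: 30.0
```

{"fn": "play_rows", "kwargs": {"turn": [[0,0,-0.15],[0,0,-0.15],[0,0,-0.15],[0,0,-0.15],[0,0,-0.15]], "travel": [[0,0,0],[0,0,0],[0,0,0],[0,0,0],[0,0,0]], "gripper": [0.3,0.3,0.3,0.3,0.3]}}

```text
t: 5.9
tcp_pos: [0.4807, -0.1093, 0.1102]
ee_rot: [180.0, -0.3, 81.9]
ft_force: [5.6, 20.4, -0.2]
finger_gap: 0.0395
grasp_force: 30.0
```

{"fn": "play_rows", "kwargs": {"turn": [[0,0,-0.15],[0,0,-0.15],[0,0,-0.15],[0,0,-0.15],[0,0,-0.15]], "travel": [[0,0,0],[0,0,0],[0,0,0],[0,0,0],[0,0,0]], "gripper": [0.3,0.3,0.3,0.3,0.3]}}

```text
t: 6.4
tcp_pos: [0.4813, -0.1097, 0.1102]
ee_rot: [-180.0, -0.3, 38.9]
ft_force: [13.4, 16.7, -4.8]
finger_gap: 0.0391
grasp_force: 30.0
```

{"fn": "play_rows", "kwargs": {"turn": [[0,0,-0.15],[0,0,-0.15],[0,0,-0.15],[0,0,-0.15],[0,0,-0.15]], "travel": [[0,0,0],[0,0,0],[0,0,0],[0,0,0],[0,0,0]], "gripper": [0.3,0.3,0.3,0.3,0.3]}}

```text
t: 6.9
tcp_pos: [0.4815, -0.1105, 0.1102]
ee_rot: [-179.9, -0.2, -4.1]
ft_force: [15.1, 8.9, -6.9]
finger_gap: 0.0393
grasp_force: 30.0
```

{"fn": "play_rows", "kwargs": {"turn": [[0,0,-0.15],[0,0,-0.15],[0,0,-0.15],[0,0,-0.15],[0,0,-0.15]], "travel": [[0,0,0],[0,0,0],[0,0,0],[0,0,0],[0,0,0]], "gripper": [0.3,0.3,0.3,0.3,0.3]}}

```text
t: 7.4
tcp_pos: [0.4812, -0.1112, 0.1102]
ee_rot: [-179.9, -0.1, -47.1]
ft_force: [10.2, 2.5, -5.2]
finger_gap: 0.0395
grasp_force: 30.0
```

Run:
```python
from h import *
s=get_state();print(s["wrist_torque"],s["ee_rot"],s["joints"][5],s["ft_force"])
```

```text
[ 0.37075838 -1.53234751  0.11819162] [-1.79862297e+02 -9.12691918e-02 -4.70947477e+01] 121.06512294881439 [10.19293504  2.52374663 -5.23053851]
```

{"fn": "play_rows", "kwargs": {"turn": [[0,0,0],[0,0,0],[0,0,0],[0,0,0],[0,0,0]], "travel": [[0,0,0],[0,0,0],[0,0,0],[0,0,0],[0,0,0]], "gripper": [0.3,0.8,0.8,0.8,0.8]}}

```text
t: 7.9
tcp_pos: [0.4801, -0.1116, 0.1102]
ee_rot: [180.0, -0.0, -46.8]
ft_force: [-0.1, 0.5, 0.4]
finger_gap: 0.0666
grasp_force: 0.0
```

Run:
```python
from h import *
s=get_state();print(s["tcp_pos"],s["wrist_torque"],s["ee_rot"],s["joints"][5],s["ft_force"],s["finger_gap"])
```

```text
[ 0.4800507  -0.11162853  0.11019538] [ 7.05688716e-02  1.47953475e-01 -5.00973794e-05] [ 1.79997050e+02 -3.15083352e-03 -4.67668988e+01] 120.71368282585708 [-0.12426601  0.52734638  0.37188044] 0.06661128763961277
```

{"fn": "play_rows", "kwargs": {"turn": [[0,0,0.15],[0,0,0.15],[0,0,0.15],[0,0,0.15],[0,0,0.15]], "travel": [[0.01,0.028,0],[0,0,0],[0,0,0],[0,0,0],[0,0,0]], "gripper": [0.8,0.8,0.8,0.8,0.8]}}

```text
t: 8.4
tcp_pos: [0.4806, -0.1102, 0.1102]
ee_rot: [180.0, 0.0, -3.4]
ft_force: [0.2, 0.2, -0.5]
finger_gap: 0.0745
grasp_force: 0.0
```

{"fn": "play_rows", "kwargs": {"turn": [[0,0,0.15],[0,0,0.15],[0,0,0.15],[0,0,0.15],[0,0,0.15]], "travel": [[0,0,0],[0,0,0],[0,0,0],[0,0,0],[0,0,0]], "gripper": [0.8,0.8,0.8,0.8,0.8]}}

```text
t: 8.9
tcp_pos: [0.4805, -0.1103, 0.1102]
ee_rot: [180.0, 0.0, 39.5]
ft_force: [-0.6, 0.1, -1.8]
finger_gap: 0.0743
grasp_force: 0.0
```

{"fn": "play_rows", "kwargs": {"turn": [[0,0,0.15],[0,0,0.15],[0,0,0.15],[0,0,0],[0,0,0]], "travel": [[0,0,0],[0,0,0],[0,0,0],[0,0,0],[0,0,0]], "gripper": [0.8,0.8,0.8,0.8,0.3]}}

```text
t: 9.4
tcp_pos: [0.4806, -0.1102, 0.1101]
ee_rot: [-180.0, 0.0, 64.7]
ft_force: [-0.0, 0.1, -0.2]
finger_gap: 0.0699
grasp_force: 0.0
```

Run:
```python
from h import *
q,d=capture("scene");e=cv2.resize(q[225:310,285:375],None,fx=6,fy=6,interpolation=2)
cv2.imwrite("pics/m2.png",e)
a=np.array([.4803,-.1108]);B=np.radians(-11.6)
print("axis",(proj("scene",[*a,.104])-[285,225])*6,(proj("scene",[*a,.1285])-[285,225])*6)
for d_ in(255,265,275,285):
    t=B-np.radians(d_);r=np.array([np.cos(t),np.sin(t)])
    print(d_,(proj("scene",[*(a+.037*r),.104])-[285,225])*6,(proj("scene",[*(a+.019*r),.1287])-[285,225])*6)
s=get_state();print(s["tcp_pos"],s["ee_rot"],s["joints"][5],s["ft_force"],s["finger_gap"])
```

```text
axis [259.00354772 318.65268988] [261.27908936 259.07049347]
255 [181.59189906 235.48921782] [220.04519038 215.15994781]
265 [201.48955288 227.05455886] [230.59317971 210.69512724]
275 [222.9766384  221.35672834] [242.02927519 207.6722677 ]
285 [245.45265796 218.5352556 ] [254.02074327 206.17373209]
[ 0.48059366 -0.11020578  0.11018686] [1.79995895e+02 6.63420614e-04 6.47022605e+01] 9.418952234430652 [ 0.10663945 -0.13278545 -0.19640035] 0.0667569457904715
```

View pics/m2.png

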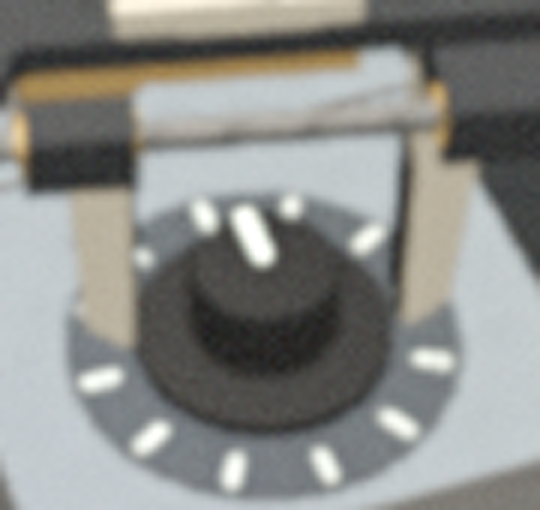

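The knob line runs from (240,208) to (265,262) in the crop, which matches the projection for dial 275° as reckoned. Now I'll grip again and turn 145° clockwise to 2, the second time round.

{"fn": "play_rows", "kwargs": {"turn": [[0,0,0],[0,0,0],[0,0,0],[0,0,0],[0,0,0]], "travel": [[0,0,0],[0,0,0],[0,0,0],[0,0,0],[0,0,0]], "gripper": [0.3,0.3,0.3,0.3,0.3]}}

```text
t: 9.95
tcp_pos: [0.4805, -0.1101, 0.1101]
ee_rot: [-180.0, 0.0, 64.9]
ft_force: [-0.4, 0.5, 1.3]
finger_gap: 0.0396
grasp_force: 30.0
```

{"fn": "play_rows", "kwargs": {"turn": [[0,0,0],[0,0,-0.08],[0,0,-0.15],[0,0,-0.15],[0,0,-0.15]], "travel": [[0,0,0],[0,0,0],[0,0,0],[0,0,0],[0,0,0]], "gripper": [0.3,0.3,0.3,0.3,0.3]}}

```text
t: 10.45
tcp_pos: [0.4805, -0.1101, 0.1102]
ee_rot: [-180.0, 0.0, 34.2]
ft_force: [-1.1, 0.6, 1.2]
finger_gap: 0.0397
grasp_force: 30.0
```

{"fn": "play_rows", "kwargs": {"turn": [[0,0,-0.15],[0,0,-0.15],[0,0,-0.15],[0,0,-0.15],[0,0,-0.15]], "travel": [[0,0,0],[0,0,0],[0,0,0],[0,0,0],[0,0,0]], "gripper": [0.3,0.3,0.3,0.3,0.3]}}

```text
t: 10.95
tcp_pos: [0.4805, -0.1101, 0.1101]
ee_rot: [-180.0, 0.0, -8.7]
ft_force: [-0.7, 0.8, 0.7]
finger_gap: 0.0393
grasp_force: 30.0
```

{"fn": "play_rows", "kwargs": {"turn": [[0,0,-0.15],[0,0,-0.15],[0,0,-0.15],[0,0,-0.15],[0,0,-0.15]], "travel": [[0,0,0],[0,0,0],[0,0,0],[0,0,0],[0,0,0]], "gripper": [0.3,0.3,0.3,0.3,0.3]}}

```text
t: 11.45
tcp_pos: [0.4806, -0.1101, 0.1101]
ee_rot: [-180.0, 0.0, -51.7]
ft_force: [0.2, 0.1, -0.2]
finger_gap: 0.0394
grasp_force: 30.0
```

{"fn": "play_rows", "kwargs": {"turn": [[0,0,-0.15],[0,0,-0.1],[0,0,-0.08],[0,0,-0.06],[0,0,0]], "travel": [[0,0,0],[0,0,0],[0,0,0],[0,0,0],[0,0,0]], "gripper": [0.3,0.3,0.3,0.3,0.3]}}

```text
t: 11.95
tcp_pos: [0.4806, -0.1101, 0.1101]
ee_rot: [-180.0, 0.0, -73.8]
ft_force: [0.5, 1.1, -0.1]
finger_gap: 0.0396
grasp_force: 30.0
```

```bash
cat > look.py <<'E'
from h import *
import sys
def look(name,degs):
    q,d=capture("scene");e=cv2.resize(q[225:310,285:375],None,fx=6,fy=6,interpolation=2)
    a=np.array([.4803,-.1108]);B=np.radians(-11.6)
    cv2.imwrite(name,e)
    for d_ in degs:
        t=B-np.radians(d_);r=np.array([np.cos(t),np.sin(t)])
        print(d_,(proj("scene",[*(a+.037*r),.104])-[285,225])*6,(proj("scene",[*(a+.019*r),.1287])-[285,225])*6)
    s=get_state();print(s["wrist_torque"],s["ee_rot"],s["joints"][5],s["ft_force"])
E
python3 -c "
from look import *
look('pics/m3.png',(50,60,70))"
```

```text
50 [379.53748431 372.06562806] [324.16535357 285.89014726]
60 [366.62049735 387.43645491] [317.29943032 293.65557156]
70 [350.22206455 400.80902859] [308.67407711 300.37892515]
[ 0.22798579  0.10990026 -0.01062422] [-1.79996898e+02  5.20102518e-03 -7.36200846e+01] 147.7484326131962 [0.25306661 0.56155295 0.23979952]
```

View pics/m3.png

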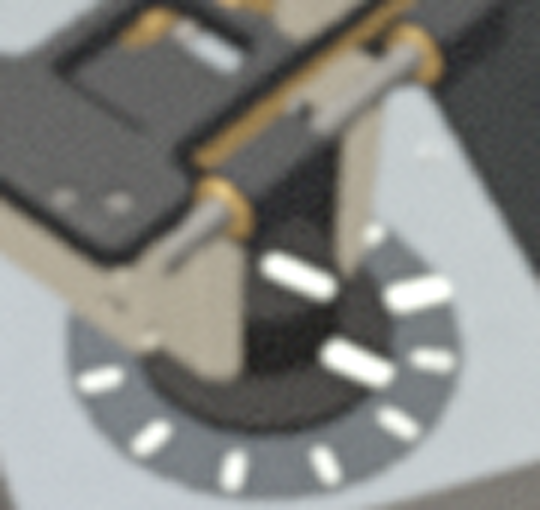

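```bash
cat >> look.py <<'E'
def marks(q=None):
    if q is None: q,_=capture("scene")
    g=cv2.cvtColor(q,6); g=cv2.resize(g,None,fx=4,fy=4,interpolation=cv2.INTER_CUBIC)
    m=(g>195).astype(np.uint8); n,l,s,ce=cv2.connectedComponentsWithStats(m)
    for i in range(1,n):
        if s[i][4]<25 or s[i][4]>600: continue
        u,v=(ce[i]+.5)/4-.5
        for nm,z,lo,hi in(("ring",.0975,.042,.056),("disc",.104,.021,.041),("knob",.1287,.004,.018)):
            P=atz("scene",u,v,z)[:2]-[.4806,-.1101]; r=np.hypot(*P)
            if lo<r<hi: print(nm,s[i][4],"r",round(r,4),"clock",round((-11.6-np.degrees(np.arctan2(P[1],P[0])))%360,1))
E
python3 -c "
from look import *
marks()"
```

```text
ring 139 r 0.0501 clock 330.8
ring 271 r 0.0475 clock 30.3
ring 309 r 0.0465 clock 179.8
ring 287 r 0.0475 clock 60.1
ring 308 r 0.0465 clock 149.7
ring 263 r 0.0475 clock 89.8
ring 283 r 0.0472 clock 119.7
```

```bash
sed -i 's/>600/>2500/' look.py; python3 -c "
from look import *
marks()"
```

```text
ring 142 r 0.05 clock 330.8
knob 639 r 0.0108 clock 52.2
disc 715 r 0.0301 clock 50.8
ring 266 r 0.0475 clock 30.3
ring 315 r 0.0465 clock 179.8
ring 287 r 0.0475 clock 60.1
ring 307 r 0.0465 clock 149.7
ring 267 r 0.0476 clock 89.8
ring 277 r 0.0472 clock 119.6
```

Measured: the pointer stands at 51° and the ring marks read true to 0.5°. It needs 9° more.

{"fn": "play_rows", "kwargs": {"turn": [[0,0,-0.05],[0,0,-0.05],[0,0,-0.05],[0,0,0]], "travel": [[0,0,0],[0,0,0],[0,0,0],[0,0,0]], "gripper": [0.3,0.3,0.3,0.3]}}

```text
t: 12.5
tcp_pos: [0.4806, -0.1101, 0.1101]
ee_rot: [-180.0, 0.0, -82.3]
ft_force: [0.7, 0.6, -0.2]
finger_gap: 0.0395
grasp_force: 30.0
```

```bash
python3 -c "
from look import *
marks()
s=get_state();print(s['ee_rot'],s['wrist_torque'])" | grep -v ring
```

```text
knob 628 r 0.011 clock 60.5
disc 700 r 0.03 clock 59.2
[-1.79996602e+02  5.58405941e-03 -8.21798868e+01] [ 0.2468724   0.12372541 -0.01395327]
```

The dial is on 2. Turning back 180° anticlockwise to 8.

{"fn": "play_rows", "kwargs": {"turn": [[0,0,0.08],[0,0,0.15],[0,0,0.15],[0,0,0.15],[0,0,0.15]], "travel": [[0,0,0],[0,0,0],[0,0,0],[0,0,0],[0,0,0]], "gripper": [0.3,0.3,0.3,0.3,0.3]}}

```text
t: 13.05
tcp_pos: [0.4806, -0.1101, 0.1102]
ee_rot: [-180.0, 0.0, -42.8]
ft_force: [-0.2, 1.6, -0.4]
finger_gap: 0.0392
grasp_force: 30.0
```

{"fn": "play_rows", "kwargs": {"turn": [[0,0,0.15],[0,0,0.15],[0,0,0.15],[0,0,0.15],[0,0,0.15]], "travel": [[0,0,0],[0,0,0],[0,0,0],[0,0,0],[0,0,0]], "gripper": [0.3,0.3,0.3,0.3,0.3]}}

```text
t: 13.55
tcp_pos: [0.4806, -0.1102, 0.1102]
ee_rot: [-180.0, -0.0, 0.1]
ft_force: [-0.2, 0.5, -0.3]
finger_gap: 0.0394
grasp_force: 30.0
```

{"fn": "play_rows", "kwargs": {"turn": [[0,0,0.15],[0,0,0.15],[0,0,0.15],[0,0,0.15],[0,0,0.15]], "travel": [[0,0,0],[0,0,0],[0,0,0],[0,0,0],[0,0,0]], "gripper": [0.3,0.3,0.3,0.3,0.3]}}

```text
t: 14.05
tcp_pos: [0.4806, -0.1102, 0.1102]
ee_rot: [180.0, -0.0, 43.1]
ft_force: [0.2, -0.7, -0.8]
finger_gap: 0.039
grasp_force: 30.0
```

{"fn": "play_rows", "kwargs": {"turn": [[0,0,0.15],[0,0,0.15],[0,0,0.15],[0,0,0.15],[0,0,0.1]], "travel": [[0,0,0],[0,0,0],[0,0,0],[0,0,0],[0,0,0]], "gripper": [0.3,0.3,0.3,0.3,0.3]}}

```text
t: 14.55
tcp_pos: [0.4806, -0.1102, 0.1101]
ee_rot: [180.0, -0.0, 83.2]
ft_force: [0.4, 0.2, -0.1]
finger_gap: 0.0391
grasp_force: 30.0
```

{"fn": "play_rows", "kwargs": {"turn": [[0,0,0.08],[0,0,0.05],[0,0,0]], "travel": [[0,0,0],[0,0,0],[0,0,0]], "gripper": [0.3,0.3,0.3]}}

```text
t: 14.85
tcp_pos: [0.4806, -0.1102, 0.1101]
ee_rot: [180.0, 0.0, 90.3]
ft_force: [-0.2, 0.4, 0.6]
finger_gap: 0.0396
grasp_force: 30.0
```

```bash
python3 -c "
from look import *
marks()
s=get_state();print(s['ee_rot'],s['wrist_torque'])"
```

```text
disc 556 r 0.0285 clock 279.5
knob 556 r 0.0083 clock 244.7
ring 110 r 0.0485 clock 240.7
ring 258 r 0.0465 clock 210.2
ring 260 r 0.0475 clock 30.3
ring 304 r 0.0465 clock 179.8
ring 284 r 0.0474 clock 60.1
ring 304 r 0.0465 clock 149.7
ring 262 r 0.0475 clock 89.8
ring 275 r 0.0472 clock 119.6
[-1.79998775e+02  2.56110989e-03  9.01965685e+01] [-0.01408668  0.09413523  0.08016482]
```

{"fn": "play_rows", "kwargs": {"turn": [[0,0,0.05],[0,0,0.06],[0,0,0]], "travel": [[0,0,0],[0,0,0],[0,0,0]], "gripper": [0.3,0.3,0.3]}}

```text
t: 15.2
tcp_pos: [0.4806, -0.1102, 0.1102]
ee_rot: [180.0, 0.0, 96.5]
ft_force: [-0.2, -0.8, -0.3]
finger_gap: 0.0393
grasp_force: 30.0
```

```bash
python3 -c "
from look import *
look('pics/m4.png',(230,240,250))
marks()"
```

```text
230 [142.43088451 266.99513493] [199.52533683 231.73074277]
240 [155.96080912 252.79254847] [206.56062565 224.28149481]
250 [172.41876485 240.66974304] [215.20248814 217.89621782]
[ 0.01364945 -0.02159073  0.0746587 ] [-1.79999139e+02  3.77703675e-03  9.63847146e+01] -22.2575549913863 [-0.46737173  0.86451261  0.27931862]
ring 98 r 0.0489 clock 301.4
disc 402 r 0.0262 clock 281.0
knob 402 r 0.0062 clock 238.2
ring 27 r 0.0451 clock 241.0
ring 72 r 0.0438 clock 209.9
ring 258 r 0.0475 clock 30.4
ring 301 r 0.0465 clock 179.8
ring 282 r 0.0475 clock 60.0
ring 304 r 0.0465 clock 149.7
ring 259 r 0.0475 clock 89.8
ring 274 r 0.0472 clock 119.6
```

View pics/m4.png

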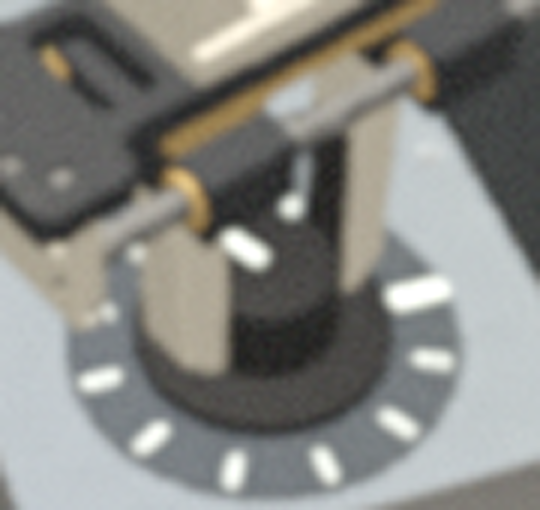

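{"fn": "play_rows", "kwargs": {"turn": [[0,0,0],[0,0,-0.05],[0,0,-0.1],[0,0,-0.1],[0,0,-0.1]], "travel": [[0,0,0],[0,0,0],[0,0,0],[0,0,0],[0,0,0]], "gripper": [0.3,0.3,0.3,0.3,0.3], "newtons": 12}}

```text
t: 15.8
tcp_pos: [0.4805, -0.1102, 0.1102]
ee_rot: [-180.0, 0.0, 76.1]
ft_force: [-0.9, 1.0, 0.8]
finger_gap: 0.0396
grasp_force: 12.0
```

```bash
cat > st.py <<'E'
from station import *
s=get_state();y=s["ee_rot"][2];print("yaw %.2f dialcmd %.1f tz %.3f t %.1f grip %.1f"%(y,241.1+96.4-y,s["wrist_torque"][2],s["t"],s["grasp_force"]))
E
python3 st.py; python3 -c "
from look import *
marks()"|grep -v ring
```

```text
yaw 76.12 dialcmd 261.4 tz 0.120 t 15.8 grip 12.0
disc 601 r 0.0302 clock 283.1
knob 601 r 0.009 clock 260.4
disc 25 r 0.0394 clock 268.5
```

{"fn": "play_rows", "kwargs": {"turn": [[0,0,-0.03],[0,0,-0.03],[0,0,-0.03],[0,0,-0.02],[0,0,-0.02]], "travel": [[0,0,0],[0,0,0],[0,0,0],[0,0,0],[0,0,0]], "gripper": [0.3,0.3,0.3,0.3,0.3]}}

```text
t: 16.35
tcp_pos: [0.4806, -0.1102, 0.1101]
ee_rot: [-180.0, 0.0, 68.9]
ft_force: [-0.5, -0.3, 1.1]
finger_gap: 0.0395
grasp_force: 12.0
```

```bash
python3 st.py
```

```text
yaw 68.91 dialcmd 268.6 tz 0.122 t 16.4 grip 12.0
```

{"fn": "play_rows", "kwargs": {"turn": [[0,0,-0.02],[0,0,-0.02],[0,0,-0.02],[0,0,-0.02]], "travel": [[0,0,0],[0,0,0],[0,0,0],[0,0,0]], "gripper": [0.3,0.3,0.3,0.3]}}

```text
t: 16.75
tcp_pos: [0.4806, -0.1102, 0.1102]
ee_rot: [-180.0, 0.0, 64.3]
ft_force: [-0.6, -0.4, 0.7]
finger_gap: 0.0396
grasp_force: 12.0
```

```bash
python3 st.py
```

```text
yaw 64.30 dialcmd 273.2 tz 0.082 t 16.8 grip 12.0
```

{"fn": "play_rows", "kwargs": {"turn": [[0,0,-0.02],[0,0,-0.02],[0,0,-0.02]], "travel": [[0,0,0],[0,0,0],[0,0,0]], "gripper": [0.3,0.3,0.3]}}

```text
t: 17.05
tcp_pos: [0.4806, -0.1102, 0.1101]
ee_rot: [-180.0, 0.0, 60.9]
ft_force: [-2.2, -0.7, 0.3]
finger_gap: 0.0397
grasp_force: 12.0
```

```bash
python3 st.py
```

```text
yaw 60.86 dialcmd 276.6 tz 0.112 t 17.1 grip 12.0
```

{"fn": "play_rows", "kwargs": {"turn": [[0,0,-0.02],[0,0,-0.02],[0,0,-0.02]], "travel": [[0,0,0],[0,0,0],[0,0,0]], "gripper": [0.3,0.3,0.3]}}

```text
t: 17.35
tcp_pos: [0.4806, -0.1102, 0.1102]
ee_rot: [180.0, 0.0, 57.4]
ft_force: [-2.8, -0.7, 0.7]
finger_gap: 0.0393
grasp_force: 12.0
```

```bash
python3 st.py
```

```text
yaw 57.42 dialcmd 280.1 tz 0.134 t 17.4 grip 12.0
```

{"fn": "play_rows", "kwargs": {"turn": [[0,0,-0.02],[0,0,-0.02],[0,0,-0.02]], "travel": [[0,0,0],[0,0,0],[0,0,0]], "gripper": [0.3,0.3,0.3]}}

```text
t: 17.65
tcp_pos: [0.4806, -0.1102, 0.1101]
ee_rot: [-180.0, 0.0, 54.0]
ft_force: [-2.3, -0.2, 0.5]
finger_gap: 0.0397
grasp_force: 12.0
```

```bash
python3 st.py
```

```text
yaw 53.98 dialcmd 283.5 tz 0.146 t 17.6 grip 12.0
```

{"fn": "play_rows", "kwargs": {"turn": [[0,0,-0.02],[0,0,-0.02],[0,0,-0.02]], "travel": [[0,0,0],[0,0,0],[0,0,0]], "gripper": [0.3,0.3,0.3]}}

```text
t: 17.95
tcp_pos: [0.4806, -0.1102, 0.1101]
ee_rot: [-180.0, 0.0, 50.5]
ft_force: [-1.5, -0.5, 0.9]
finger_gap: 0.04
grasp_force: 12.0
```

```bash
python3 st.py; python3 -c "
from look import *
marks()"|grep -v ring
```

```text
yaw 50.54 dialcmd 287.0 tz 0.076 t 17.9 grip 12.0
disc 556 r 0.0315 clock 291.3
knob 556 r 0.0092 clock 288.3
```

{"fn": "play_rows", "kwargs": {"turn": [[0,0,-0.02],[0,0,-0.02],[0,0,-0.02]], "travel": [[0,0,0],[0,0,0],[0,0,0]], "gripper": [0.3,0.3,0.3]}}

```text
t: 18.3
tcp_pos: [0.4806, -0.1102, 0.1101]
ee_rot: [180.0, -0.0, 47.1]
ft_force: [-1.9, -0.7, 0.7]
finger_gap: 0.0396
grasp_force: 12.0
```

```bash
python3 st.py
```

```text
yaw 47.10 dialcmd 290.4 tz 0.074 t 18.3 grip 12.0
```

{"fn": "play_rows", "kwargs": {"turn": [[0,0,-0.02],[0,0,-0.02],[0,0,-0.02]], "travel": [[0,0,0],[0,0,0],[0,0,0]], "gripper": [0.3,0.3,0.3]}}

```text
t: 18.6
tcp_pos: [0.4806, -0.1101, 0.1101]
ee_rot: [-180.0, -0.0, 43.7]
ft_force: [-2.1, -0.2, 1.1]
finger_gap: 0.04
grasp_force: 12.0
```

```bash
python3 st.py
```

```text
yaw 43.67 dialcmd 293.8 tz 0.081 t 18.6 grip 12.0
```

{"fn": "play_rows", "kwargs": {"turn": [[0,0,-0.02],[0,0,-0.02],[0,0,-0.02]], "travel": [[0,0,0],[0,0,0],[0,0,0]], "gripper": [0.3,0.3,0.3]}}

```text
t: 18.9
tcp_pos: [0.4806, -0.1101, 0.1101]
ee_rot: [-180.0, 0.0, 40.2]
ft_force: [-1.7, 0.5, 0.0]
finger_gap: 0.0396
grasp_force: 12.0
```

```bash
python3 st.py
```

```text
yaw 40.23 dialcmd 297.3 tz 0.010 t 18.9 grip 12.0
```

{"fn": "play_rows", "kwargs": {"turn": [[0,0,-0.02],[0,0,-0.02]], "travel": [[0,0,0],[0,0,0]], "gripper": [0.3,0.3]}}

```text
t: 19.1
tcp_pos: [0.4806, -0.1101, 0.1101]
ee_rot: [-180.0, 0.0, 37.9]
ft_force: [-0.8, 0.7, -0.0]
finger_gap: 0.0391
grasp_force: 12.0
```

```bash
python3 st.py
```

```text
yaw 37.94 dialcmd 299.6 tz 0.062 t 19.1 grip 12.0
```

{"fn": "play_rows", "kwargs": {"turn": [[0,0,-0.02],[0,0,-0.02]], "travel": [[0,0,0],[0,0,0]], "gripper": [0.3,0.3]}}

```text
t: 19.3
tcp_pos: [0.4806, -0.1101, 0.1101]
ee_rot: [-180.0, -0.0, 35.6]
ft_force: [-1.0, -0.5, 0.7]
finger_gap: 0.0394
grasp_force: 12.0
```

```bash
python3 st.py
```

```text
yaw 35.65 dialcmd 301.9 tz -0.002 t 19.3 grip 12.0
```

{"fn": "play_rows", "kwargs": {"turn": [[0,0,-0.02],[0,0,-0.02]], "travel": [[0,0,0],[0,0,0]], "gripper": [0.3,0.3]}}

```text
t: 19.5
tcp_pos: [0.4805, -0.1101, 0.1101]
ee_rot: [-180.0, 0.0, 33.4]
ft_force: [-2.4, 0.9, 0.6]
finger_gap: 0.0395
grasp_force: 12.0
```

```bash
python3 st.py; python3 -c "
from look import *
marks()"|grep -v ring
```

```text
yaw 33.36 dialcmd 304.1 tz 0.260 t 19.5 grip 12.0
disc 705 r 0.0335 clock 298.3
knob 705 r 0.0114 clock 308.8
```

{"fn": "play_rows", "kwargs": {"turn": [[0,0,-0.01],[0,0,0]], "travel": [[0,0,0],[0,0,0]], "gripper": [0.3,0.3]}}

```text
t: 19.75
tcp_pos: [0.4805, -0.1101, 0.1101]
ee_rot: [-180.0, 0.0, 32.9]
ft_force: [-1.9, 0.8, 0.4]
finger_gap: 0.0394
grasp_force: 12.0
```

```bash
python3 st.py
```

```text
yaw 32.86 dialcmd 304.6 tz 0.286 t 19.8 grip 12.0
```

Torque holds at 0.29 Nm, so the dial is at its stop (about 304°, between 10 and 11). I'll release, lift, and measure the bar.

{"fn": "play_rows", "kwargs": {"turn": [[0,0,0.02],[0,0,0],[0,0,0],[0,0,0],[0,0,0]], "travel": [[0,0,0],[0,0,0],[0,0,0],[0,0,0.3],[0,0,0.9]], "gripper": [0.3,0.6,0.6,0.6,0.6]}}

```text
t: 20.25
tcp_pos: [0.4792, -0.1098, 0.1682]
ee_rot: [-179.8, 0.2, 34.0]
ft_force: [0.8, -0.6, 1.4]
finger_gap: 0.0556
grasp_force: 0.0
```

Run:
```python
from h import *
p=cv2.imread("pics/top0.png");g=cv2.cvtColor(p,6).astype(float)
print("top guess",atz("top",317.3,262.2,.125))
# bar pixels: brighter than lid
s=g[234:292,306:330];m=(s>np.median(s)+25).astype(np.uint8)
n,l,st,ce=cv2.connectedComponentsWithStats(m);i=1+np.argmax(st[1:,4]);ys,xs=np.nonzero(l==i)
P=np.array([atz("top",x+306,y+234,.1245)[:2] for x,y in zip(xs,ys)])
c,sz,a=cv2.minAreaRect(P.astype(np.float32));print("rect",c,sz,a,st[i],P.mean(0))
s=get_state();print(s["tcp_pos"],s["ee_rot"],s["joints"],s["finger_gap"])
yd=np.array([np.sin(np.radians(11.6)),np.cos(np.radians(11.6))])
print("model bar",np.array([.4806,-.1101])+.1*yd,"hinge",np.array([.4806,-.1101])+.218*yd)
```

```text
top guess [ 0.50010249 -0.0136142   0.125     ]
rect (0.5005711913108826, -0.012778936885297298) (0.0069805048406124115, 0.07339901477098465) 78.1144790649414 [  5   7  13  43 179] [ 0.50038593 -0.01278579]
[ 0.47917453 -0.10975466  0.16818651] [-179.75213635    0.20692931   34.01586648] [-1.58753518e+01 -1.55530302e+01  1.08197072e+02  1.42216018e-03
  8.76788418e+01  4.01091677e+01] 0.05564180392984074
model bar [ 0.50070779 -0.01214248] hinge [0.52443499 0.1034474 ]
```

{"fn": "play_rows", "kwargs": {"turn": [[0,0,-0.133],[0,0,-0.133],[0,0,-0.133],[0,0,-0.133],[0,0,-0.133]], "travel": [[0.1,0.45,0],[0.1,0.45,0],[0.1,0.45,0],[0.08,0.4,0],[0.04,0.2,0]], "gripper": [0.6,0.6,0.6,0.6,0.6]}}

```text
t: 20.75
tcp_pos: [0.502, -0.0113, 0.1715]
ee_rot: [-180.0, -0.1, -4.3]
ft_force: [-0.1, -0.2, -0.7]
finger_gap: 0.056
grasp_force: 0.0
```

{"fn": "play_rows", "kwargs": {"turn": [[0,0,-0.133],[0,0,0],[0,0,0],[0,0,0]], "travel": [[0,0,0],[0,0,0],[0,0,-0.5],[0,0,0]], "gripper": [0.6,0.6,0.6,0.6]}}

```text
t: 21.15
tcp_pos: [0.5006, -0.0128, 0.1433]
ee_rot: [180.0, 0.2, -11.5]
ft_force: [-0.3, 0.3, 0.2]
finger_gap: 0.056
grasp_force: 0.0
```

```bash
python3 st.py; python3 -c "
from station import *
s=get_state();print(s['tcp_pos'],s['ee_rot'],s['joints'])"
```

```text
yaw -11.50 dialcmd 349.0 tz 0.013 t 21.1 grip 0.0
[ 0.50063466 -0.01279333  0.14330978] [ 1.79979299e+02  1.69171169e-01 -1.15024862e+01] [-4.38277896e+00 -1.37217351e+01  1.09037220e+02  4.28175282e-04
  8.48549479e+01  9.71196376e+01]
```

{"fn": "play_rows", "kwargs": {"turn": [[0,0,0],[0,0,0],[0,0,0],[0,0,0],[0,0,0]], "travel": [[0,0.008,-0.4],[0,0,-0.24],[0,0,0],[0,0,0],[0,0,0]], "gripper": [0.6,0.6,0.3,0,0], "newtons": 25}}

```text
t: 21.65
tcp_pos: [0.502, -0.0124, 0.1142]
ee_rot: [-180.0, -0.1, -11.7]
ft_force: [-0.2, -0.8, 0.1]
finger_gap: 0.0364
grasp_force: 0.0
```

{"fn": "play_rows", "kwargs": {"turn": [[0,0,0],[0,0,0],[0,0,0],[0,0,0],[0,0,0]], "travel": [[0,0,0],[0,0,0],[0,0,0],[0,0,0],[0,0,0]], "gripper": [0,0,0,0,0]}}

```text
t: 22.15
tcp_pos: [0.5016, -0.0123, 0.1133]
ee_rot: [180.0, -0.0, -11.7]
ft_force: [0.6, -0.7, 1.0]
finger_gap: 0.0081
grasp_force: 25.0
```

{"fn": "play_rows", "kwargs": {"turn": [[0,0,0],[0,0,0],[0,0,0]], "travel": [[0,0,0],[0,0,0],[0,0,0]], "gripper": [0,0,0]}}

```text
t: 22.45
tcp_pos: [0.5016, -0.0124, 0.1133]
ee_rot: [180.0, -0.0, -11.7]
ft_force: [-0.7, -2.0, 3.1]
finger_gap: 0.0079
grasp_force: 25.0
```

Run:
```python
from h import *
s=get_state();T=s["tcp_pos"];print(T,s["ee_rot"],s["ft_force"],s["finger_gap"])
b=np.radians(11.6);X=np.array([np.cos(b),-np.sin(b),0]);Y=np.array([np.sin(b),np.cos(b),0])
H=np.array([.5243,.1034,.092]);y0=(T-H)@Y;d=.121-T[2];k=.6
def tcp(th):
    y=y0*np.cos(th)+.029*np.sin(th);z=-y0*np.sin(th)+.029*np.cos(th);f=k*th
    return (y-d*np.sin(f))*Y+np.array([0,0,z-d*np.cos(f)])
ths=np.concatenate([[0,.02,.05],np.arange(.1,1.451,.05)])
print("y0",y0,"d",d)
for a,c in zip(ths[:-1],ths[1:]):
    print(round(c,2),np.round((tcp(c)-tcp(a))/.05,3),np.round(-k*(c-a)*X,4))
```

```text
[ 0.50163621 -0.01235466  0.11328408] [ 1.79990516e+02 -9.91901383e-03 -1.17023680e+01] [-0.68702093 -2.00960146  3.08929795] 0.007932105978287262
y0 -0.11794758489797237 d 0.00771591541479541
0.02 [0.002 0.01  0.047] [-0.0118  0.0024 -0.    ]
0.05 [0.003 0.017 0.07 ] [-0.0176  0.0036 -0.    ]
0.1 [0.007 0.032 0.116] [-0.0294  0.006  -0.    ]
0.15 [0.008 0.038 0.114] [-0.0294  0.006  -0.    ]
0.2 [0.009 0.044 0.112] [-0.0294  0.006  -0.    ]
0.25 [0.01  0.049 0.109] [-0.0294  0.006  -0.    ]
0.3 [0.011 0.054 0.106] [-0.0294  0.006  -0.    ]
0.35 [0.012 0.059 0.103] [-0.0294  0.006  -0.    ]
0.4 [0.013 0.064 0.1  ] [-0.0294  0.006  -0.    ]
0.45 [0.014 0.069 0.097] [-0.0294  0.006  -0.    ]
0.5 [0.015 0.074 0.093] [-0.0294  0.006  -0.    ]
0.55 [0.016 0.078 0.089] [-0.0294  0.006  -0.    ]
0.6 [0.017 0.082 0.085] [-0.0294  0.006  -0.    ]
0.65 [0.018 0.086 0.08 ] [-0.0294  0.006  -0.    ]
0.7 [0.019 0.09  0.076] [-0.0294  0.006  -0.    ]
0.75 [0.019 0.094 0.071] [-0.0294  0.006  -0.    ]
0.8 [0.02  0.097 0.066] [-0.0294  0.006  -0.    ]
0.85 [0.021 0.1   0.061] [-0.0294  0.006  -0.    ]
0.9 [0.021 0.103 0.056] [-0.0294  0.006  -0.    ]
0.95 [0.022 0.106 0.05 ] [-0.0294  0.006  -0.    ]
1.0 [0.022 0.108 0.045] [-0.0294  0.006  -0.    ]
1.05 [0.023 0.11  0.039] [-0.0294  0.006  -0.    ]
1.1 [0.023 0.112 0.033] [-0.0294  0.006  -0.    ]
1.15 [0.023 0.113 0.028] [-0.0294  0.006  -0.    ]
1.2 [0.023 0.114 0.022] [-0.0294  0.006  -0.    ]
1.25 [0.024 0.115 0.016] [-0.0294  0.006  -0.    ]
1.3 [0.024 0.116 0.01 ] [-0.0294  0.006  -0.    ]
1.35 [0.024 0.116 0.004] [-0.0294  0.006  -0.    ]
1.4 [ 0.024  0.116 -0.002] [-0.0294  0.006  -0.    ]
1.45 [ 0.024  0.115 -0.008] [-0.0294  0.006  -0.    ]
```

Bar pinched. First lift to 0.15 rad to prove that the bolt is free.

{"fn": "play_rows", "kwargs": {"turn": [[-0.012,0.0024,0],[-0.018,0.0036,0],[-0.0294,0.006,0],[-0.0294,0.006,0]], "travel": [[0.002,0.01,0.047],[0.003,0.017,0.07],[0.007,0.032,0.116],[0.008,0.038,0.114]], "gripper": [0,0,0,0]}}

```text
t: 22.85
tcp_pos: [0.5026, -0.0075, 0.1307]
ee_rot: [174.7, -0.0, -11.7]
ft_force: [4.0, -3.9, -5.4]
finger_gap: 0.0083
grasp_force: 25.0
```

```bash
python3 -c "
from station import *
s=get_state();print(s['tcp_pos'],s['ee_rot'],s['ft_force'],s['joints'])"
```

```text
[ 0.50256049 -0.00751389  0.13066587] [ 1.74651328e+02 -2.04470087e-02 -1.17133169e+01] [ 4.01630759 -3.88787532 -5.39221701] [ -0.6083421  -12.3320642  109.19947734  -5.27955953  84.17027818
 101.69015903]
```

It lifts 17 mm at 5 N, so the bolt is free. Carrying on along the arc.

{"fn": "play_rows", "kwargs": {"turn": [[-0.0294,0.006,0],[-0.0294,0.006,0],[-0.0294,0.006,0],[-0.0294,0.006,0],[-0.0294,0.006,0]], "travel": [[0.009,0.044,0.112],[0.01,0.049,0.109],[0.011,0.054,0.106],[0.012,0.059,0.103],[0.013,0.064,0.1]], "gripper": [0,0,0,0,0]}}

```text
t: 23.35
tcp_pos: [0.5054, 0.0061, 0.1576]
ee_rot: [166.0, -0.1, -11.7]
ft_force: [2.1, -6.0, -3.9]
finger_gap: 0.0079
grasp_force: 25.0
```

{"fn": "play_rows", "kwargs": {"turn": [[-0.0294,0.006,0],[-0.0294,0.006,0],[-0.0294,0.006,0],[-0.0294,0.006,0],[-0.0294,0.006,0]], "travel": [[0.014,0.069,0.097],[0.015,0.074,0.093],[0.016,0.078,0.089],[0.017,0.082,0.085],[0.018,0.086,0.08]], "gripper": [0,0,0,0,0]}}

```text
t: 23.85
tcp_pos: [0.5096, 0.0256, 0.18]
ee_rot: [157.4, -0.1, -11.7]
ft_force: [2.9, -6.2, -1.7]
finger_gap: 0.0085
grasp_force: 25.0
```

Run:
```python
from h import *
s=get_state();print(s['tcp_pos'],s['ee_rot'],s['ft_force'],s['joints'],s['finger_gap'])
p,_=capture("scene");cv2.imwrite("pics/l1.png",p)
```

```text
[0.509569   0.02558383 0.17997683] [ 1.57431620e+02 -1.44009078e-01 -1.16893870e+01] [ 2.89042154 -6.1680686  -1.66432552] [ 12.01290085  -7.67050607 102.56308923 -20.68828374  94.17711121
 113.8620244 ] 0.008510289503735046
```

View pics/l1.png

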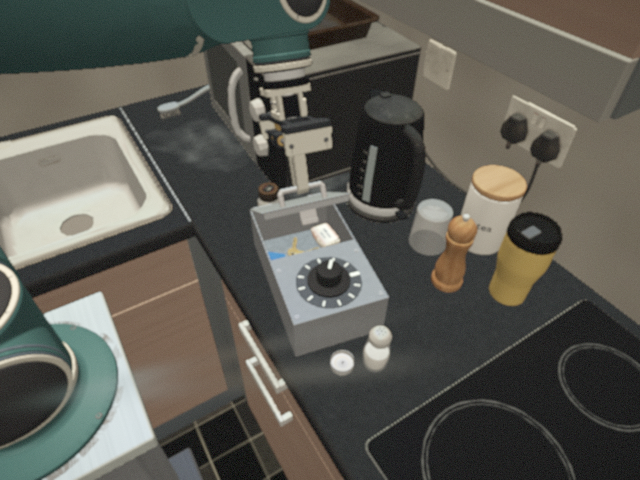

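The scene view shows the lid about 40° open, the bar in the fingers near (300,188), the bystanders untouched, and the arm nearing the microwave corner around (270,150). I'll check that clearance before going on.

Run:
```python
from h import *
for n in("top","scene"):
    d=np.load(f"pics/{n}0.npy");c=camera_info(n);v,u=np.mgrid[:480,:640];K=c["mtx"]
    C=np.stack([(u-K[0,2])/K[0,0]*d,(v-K[1,2])/K[1,1]*d,d],-1)[d>0]
    W=(C-c["t"])@np.array(c["R"])
    for y in np.arange(.14,.42,.04):
        for lo,hi in((.12,.2),(.2,.3),(.3,.5),):
            m=(W[:,1]>y)&(W[:,1]<y+.04)&(W[:,2]>lo)&(W[:,2]<hi)&(W[:,0]>.3)&(W[:,0]<.9)
            if m.sum()>5: print(n,round(y,2),lo,m.sum(),"xmin",W[m,0].min().round(3))
H=np.array([.5243,.1034,.092]);b=np.radians(11.6);Y=np.array([np.sin(b),np.cos(b),0])
y0,d=-.1179,.0077
f=lambda th:.39+.15*max(0,th-.65)
def tcp(th):
    y=y0*np.cos(th)+.029*np.sin(th);z=-y0*np.sin(th)+.029*np.cos(th);p=f(th)
    return H+(y-d*np.sin(p))*Y+np.array([0,0,z-d*np.cos(p)])
ths=np.arange(.65,1.46,.05)
for a,c in zip(ths[:-1],ths[1:]): print(round(c,2),np.round((tcp(c)-tcp(a))/.05,3),tcp(c).round(3))
print(tcp(.65),"turn/row",-.0075*np.array([np.cos(b),-np.sin(b)]))
```

```text
top 0.14 0.12 153 xmin 0.699
top 0.14 0.2 108 xmin 0.711
top 0.14 0.3 842 xmin 0.638
top 0.18 0.12 1625 xmin 0.56
top 0.18 0.2 2258 xmin 0.558
top 0.18 0.3 860 xmin 0.638
top 0.22 0.12 276 xmin 0.559
top 0.22 0.2 3625 xmin 0.557
top 0.22 0.3 864 xmin 0.638
top 0.26 0.12 312 xmin 0.542
top 0.26 0.2 3628 xmin 0.542
top 0.26 0.3 1352 xmin 0.638
top 0.3 0.12 94 xmin 0.544
top 0.3 0.2 2932 xmin 0.545
top 0.3 0.3 526 xmin 0.638
top 0.34 0.12 371 xmin 0.53
top 0.34 0.2 3107 xmin 0.533
top 0.34 0.3 404 xmin 0.646
top 0.38 0.12 179 xmin 0.53
top 0.38 0.2 3018 xmin 0.533
top 0.38 0.3 168 xmin 0.647
scene 0.14 0.12 41 xmin 0.741
scene 0.14 0.2 109 xmin 0.723
scene 0.18 0.12 2809 xmin 0.56
scene 0.18 0.2 5511 xmin 0.561
scene 0.22 0.12 435 xmin 0.558
scene 0.22 0.2 2011 xmin 0.557
scene 0.26 0.12 360 xmin 0.542
scene 0.26 0.2 2098 xmin 0.543
scene 0.26 0.3 1081 xmin 0.647
scene 0.3 0.12 86 xmin 0.565
scene 0.3 0.2 896 xmin 0.563
scene 0.3 0.3 276 xmin 0.645
scene 0.34 0.12 338 xmin 0.531
scene 0.34 0.2 817 xmin 0.535
scene 0.34 0.3 302 xmin 0.647
scene 0.38 0.12 217 xmin 0.531
scene 0.38 0.2 1021 xmin 0.537
scene 0.38 0.3 260 xmin 0.648
0.7 [0.019 0.093 0.074] [0.509 0.03  0.183]
0.75 [0.02  0.097 0.069] [0.51  0.035 0.187]
0.8 [0.021 0.1   0.064] [0.511 0.04  0.19 ]
0.85 [0.021 0.103 0.059] [0.512 0.045 0.193]
0.9 [0.022 0.106 0.054] [0.513 0.051 0.195]
0.95 [0.022 0.108 0.048] [0.515 0.056 0.198]
1.0 [0.023 0.11  0.043] [0.516 0.062 0.2  ]
1.05 [0.023 0.112 0.037] [0.517 0.067 0.202]
1.1 [0.023 0.114 0.031] [0.518 0.073 0.203]
1.15 [0.024 0.115 0.025] [0.519 0.079 0.205]
1.2 [0.024 0.116 0.019] [0.52  0.085 0.206]
1.25 [0.024 0.117 0.013] [0.522 0.09  0.206]
1.3 [0.024 0.118 0.007] [0.523 0.096 0.207]
1.35 [0.024 0.118 0.001] [0.524 0.102 0.207]
1.4 [ 0.024  0.118 -0.005] [0.525 0.108 0.206]
1.45 [ 0.024  0.117 -0.011] [0.526 0.114 0.206]
[0.50836753 0.02578304 0.17931611] turn/row [-0.00734681  0.00150808]
```

The microwave front is at x≈0.56 for y≥0.18 and up to z 0.3, so the gripper's wide body would reach it with the lid near upright. Plan: lift to 0.9 rad with this grip, release, turn the gripper crosswise, and push the lid upright from the inside with closed fingers.

{"fn": "play_rows", "kwargs": {"turn": [[0,0,0],[0,0,0],[0,0,0],[0,0,0],[0,0,0]], "travel": [[0.019,0.093,0.074],[0.02,0.097,0.069],[0.021,0.1,0.064],[0.021,0.103,0.059],[0.022,0.106,0.054]], "gripper": [0,0,0,0,0]}}

```text
t: 24.4
tcp_pos: [0.5148, 0.0503, 0.1965]
ee_rot: [157.5, -0.2, -11.7]
ft_force: [2.7, -8.8, 4.9]
finger_gap: 0.0083
grasp_force: 25.0
```

{"fn": "play_rows", "kwargs": {"turn": [[0,0,0],[0,0,0],[0,0,0]], "travel": [[0,0,0],[0,0,0],[0,0,0]], "gripper": [0.17,0.17,0.17]}}

```text
t: 24.7
tcp_pos: [0.5143, 0.0507, 0.1951]
ee_rot: [157.6, -0.0, -11.7]
ft_force: [-0.2, 0.1, -0.3]
finger_gap: 0.0156
grasp_force: 0.0
```

```bash
python3 -c "
from station import *
s=get_state();print(s['tcp_pos'],s['ee_rot'],s['ft_force'],s['joints'],s['finger_gap'])"
```

```text
[0.51429471 0.05070356 0.19506524] [ 1.57615106e+02 -4.84482431e-02 -1.16751429e+01] [-0.15191313  0.11625142 -0.31649922] [ 14.32245022  -6.61638913 100.16147655 -20.16214312  96.2423204
 115.52594122] 0.015551777901625529
```

{"fn": "play_rows", "kwargs": {"turn": [[0,0,0],[0.0955,-0.0195,0],[0.0955,-0.0195,0],[0.0955,-0.0195,0],[0.0955,-0.0195,0]], "travel": [[0.06,0.3,0.74],[-0.1,-0.2,0.8],[-0.3,-0.5,0],[-0.3,-0.5,0],[-0.24,-0.38,0]], "gripper": [0.17,0.17,0.17,0,0]}}

```text
t: 25.2
tcp_pos: [0.4698, -0.014, 0.2728]
ee_rot: [-179.8, -0.1, -11.7]
ft_force: [0.8, -0.1, -0.7]
finger_gap: 0.0039
grasp_force: 0.0
```

{"fn": "play_rows", "kwargs": {"turn": [[0,0,0.143],[0,0,0.143],[0,0,0.143],[0,0,0.143],[0,0,0.143]], "travel": [[0,0,0],[0,0,0],[0,0,0],[0,0,0],[0,0,0]], "gripper": [0,0,0,0,0]}}

```text
t: 25.7
tcp_pos: [0.4703, -0.0136, 0.2721]
ee_rot: [180.0, 0.0, 29.6]
ft_force: [-0.3, -0.2, -0.3]
finger_gap: 0.0003
grasp_force: 0.0
```

{"fn": "play_rows", "kwargs": {"turn": [[0,0,0.143],[0,0,0.143],[0,0,0.143],[0,0,0.143],[0,0,0.143]], "travel": [[0,0,0],[0,0,0],[0,0,0],[0,0,0],[0,0,0]], "gripper": [0,0,0,0,0]}}

```text
t: 26.2
tcp_pos: [0.4703, -0.0135, 0.272]
ee_rot: [180.0, -0.0, 70.6]
ft_force: [-0.5, 0.3, 0.1]
finger_gap: 0.0002
grasp_force: 0.0
```

{"fn": "play_rows", "kwargs": {"turn": [[0,0,0.143],[0,0,0]], "travel": [[0,0,0],[0,0,0]], "gripper": [0,0]}}

```text
t: 26.4
tcp_pos: [0.4703, -0.0135, 0.272]
ee_rot: [180.0, -0.0, 78.6]
ft_force: [-0.1, -0.9, 0.2]
finger_gap: 0.0006
grasp_force: 0.0
```

Run:
```python
from h import *
s=get_state();print(s['tcp_pos'],s['ee_rot'],s['ft_force'],s['joints'],s['finger_gap'])
p,_=capture("scene");cv2.imwrite("pics/l2.png",p[100:340,180:460])
```

```text
[ 0.470343   -0.01347814  0.27204024] [ 1.79973531e+02 -1.13065680e-02  7.85733139e+01] [-0.06823466 -0.86005924  0.17305165] [-4.75324602e+00 -1.98249926e+01  1.01951287e+02  8.23104503e-03
  9.78461015e+01  6.67456834e+00] 0.0005675452811469995
```

View pics/l2.png

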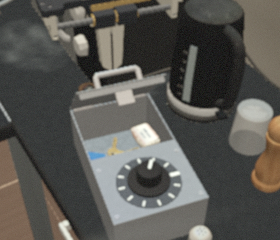

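The crop shows the lid holding at about 50°, its free edge near (120,95) and the closed fingers above it. I'll lower them in front of the edge and push.

{"fn": "play_rows", "kwargs": {"turn": [[0,0,0],[0,0,0],[0,0,0],[0,0,0],[0,0,0]], "travel": [[0,0,-0.7],[0,0,-0.7],[0,0,-0.54],[0,0,0],[0.032,0.157,0]], "gripper": [0,0,0,0,0]}}

```text
t: 26.95
tcp_pos: [0.4722, -0.0059, 0.1761]
ee_rot: [179.9, -0.0, 78.2]
ft_force: [0.1, 0.7, 0.7]
finger_gap: 0.0005
grasp_force: 0.0
```

{"fn": "play_rows", "kwargs": {"turn": [[0,0,0],[0,0,0],[0,0,0],[0,0,0],[0,0,0]], "travel": [[0.032,0.157,0],[0.032,0.157,0],[0.032,0.157,0],[0.032,0.157,0],[0.032,0.157,0]], "gripper": [0,0,0,0,0]}}

```text
t: 27.45
tcp_pos: [0.4809, 0.0337, 0.1772]
ee_rot: [179.8, 0.1, 78.4]
ft_force: [-2.3, -8.3, 6.0]
finger_gap: 0.0005
grasp_force: 4.4
```

{"fn": "play_rows", "kwargs": {"turn": [[0,0,0],[0,0,0],[0,0,0],[0,0,0],[0,0,0]], "travel": [[0.032,0.157,0],[0.032,0.157,0],[0.032,0.157,0],[0.032,0.157,0],[0.032,0.157,0]], "gripper": [0,0,0,0,0]}}

```text
t: 27.95
tcp_pos: [0.4884, 0.0735, 0.1772]
ee_rot: [179.9, 0.0, 78.4]
ft_force: [-7.2, -4.1, 9.9]
finger_gap: 0.0003
grasp_force: 6.1
```

{"fn": "play_rows", "kwargs": {"turn": [[0,0,0],[0,0,0]], "travel": [[0.032,0.157,0],[0,0,0]], "gripper": [0,0]}}

```text
t: 28.15
tcp_pos: [0.49, 0.0822, 0.1767]
ee_rot: [179.9, -0.1, 78.5]
ft_force: [-3.1, 2.5, 3.0]
finger_gap: 0.0003
grasp_force: 2.1
```

{"fn": "play_rows", "kwargs": {"turn": [[0,0,0],[0,0,0],[0,0,0],[0,0,0],[0,0,0]], "travel": [[-0.06,-0.29,0],[-0.1,-0.49,0],[-0.1,-0.49,0.5],[0,0,0.9],[0,0,0]], "gripper": [0,0,0,0,0]}}

```text
t: 28.65
tcp_pos: [0.4782, 0.0171, 0.2517]
ee_rot: [179.5, -0.1, 78.4]
ft_force: [0.1, 0.9, 0.4]
finger_gap: 0.0006
grasp_force: 0.0
```

Run:
```python
from h import *
s=get_state();print(s['tcp_pos'],s['ft_force'],s['t'])
p,_=capture("scene");cv2.imwrite("pics/l3.png",p)
```

```text
[0.47815854 0.01713305 0.2517002 ] [0.13626741 0.86302759 0.38380458] 28.65
```

View pics/l3.png

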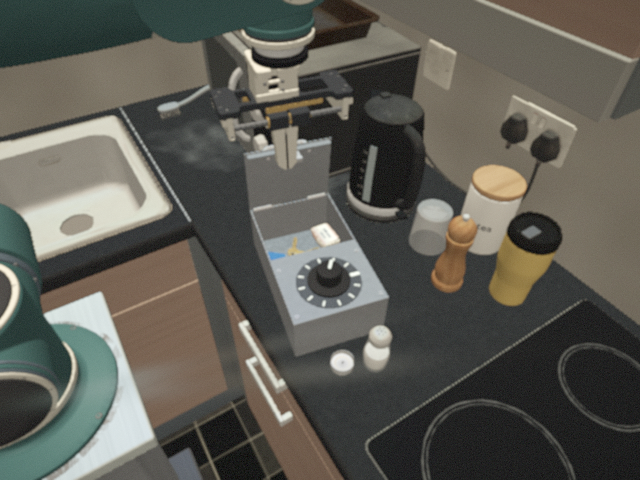

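The picture shows the lid standing about upright, with its hinge edge near (290,200) and top edge near (290,145). The gripper is clear in front, and the shaker and tea light are untouched.

{"fn": "play_rows", "kwargs": {"turn": [[0,0,0],[0,0,0],[0,0,0],[0,0,0],[0,0,0]], "travel": [[-0.05,-0.4,0.2],[0,0,0],[0,0,0],[0,0,0],[0,0,0]], "gripper": [0,0,0,0,0]}}

```text
t: 29.2
tcp_pos: [0.4741, -0.0022, 0.2547]
ee_rot: [180.0, -0.0, 78.5]
ft_force: [0.0, -0.6, -0.2]
finger_gap: 0.0006
grasp_force: 0.0
```

```bash
python3 -c "
from station import *
print(hand_in())"
```

```text
the job is handed in; nothing more can be done
None
```

The box is unlocked with the dial at its stop near 304° (about 0.29 Nm at the wrist), the lid stands about upright, nothing beside the box was touched, and the job was handed in at about 29 s; no verdict came back.

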